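# Load a transducer in its V-cradle and wind it up to the probe

## Robot

A 6-joint arm with a two-finger parallel gripper is mounted at the origin on the work surface. World frame = base frame: x ahead of the robot, y to its left, z up, the work surface at z = 0. Lengths are in m, angles in rad, forces in N, time in s.
With the tool pointing down it reaches from about 0.375 to 0.975 m from the base axis. Payload 3.8 kg.
Tool frame: the origin (TCP) lies at the very end of the fingers, on their centre line; the grasp point (between the pads) lies 19 mm behind it; z points along the fingers, y is the line along which they close (so a half turn about z gives the same grasp; the last joint's range is limited). The gripper opens to 85 mm and grips with 20 to 120 N. Pads are 22 mm wide; open, the fingers measure 114 mm over their backs; the gripper's body (76 mm by 85 mm) begins 54 mm behind the grasp point. The pads swing forward as they close: fully open they stand 13 mm farther back than shut.
Start: joints at [1.312, 0.264, 1.604, -0, 1.274, -0.037], TCP at [0.148, 0.658, 0.231] pointing down, gripper open.
Joint ranges: [-2.63, 2.63], [-0.94, 2.18], [0.31, 2.57], [-1.31, 4.45], [0, 2.66], [-2.55, 2.55]. Speed limits (rad/s): [2.57, 2.57, 3.14, 3.14, 3.14, 3.14].

## Interface

Orientations are given as a rotation vector (axis times angle).
In Python, from workcell import read_state, read_camera, calibration, finish_job gives the robot as it stands.
- The arm moves only by the tool step_arm, never from a script. Its argument "commands" is a list of rows, each an object of numbers: "fingers": the gripper's target within -1 to 1 (shut at 1, half-way at 0, fully open at -1); "dx", "dy", "dz": the shift along the tool's x, y, z in m; "roll": the turn about the tool's z in degrees. In form: [{"fingers": .., "dx": .., "dy": .., "dz": .., "roll": ..}, ...]. A call has 1 to 8 rows; each row is the pose to reach, as a shift and turn from the pose commanded when the call began, along the tool's axes at that moment; what a row does not reach only later rows make up. A row lasts 1/8 s, in which the tool goes at most 62.5 mm and 10.7 degrees, less where a joint would pass 70% of its speed; a pose out of reach is approached as far as the arm can. A call with a gripper value outside its range is refused whole. The fingers move at their own pace and stop on an object; "squeeze" is the grip in N (left out, the last holds). Time passes only in rows, so rows that repeat a pose let the fingers close. It gives the time, the measured TCP pose, the force, the opening and the grip force at its end, in the units of the state.
- read_state(): the state, without advancing time (a new reading comes with each control period).
- read_camera(name): name is "side" or "top"; returns (picture, depth): 480x640x3 uint8, blue, green, red; 480x640 float32, m along the optical axis (not along the pixel's ray), 0 where there is no reading.
- calibration(name): a dict with "intrinsics" (3x3 intrinsics, pixels), "world_to_cam" (4x4, takes a point from world to camera coordinates). Camera axes: x right, y up, looking along -z (the intrinsics and any distortion apply to the point x, -y, -z); pixel columns grow to the right and rows downward; lengths in m; the calibration is good to about 2 mm. A picture is of the moment at which its call begins. calibration takes no time and is no camera call.
- finish_job(): hands the job in; it is judged then, once.
The state is a dict: "time": time; "q": joint angles; "joint_vel": joint speeds; "joint_torque": joint torques, N m; "tool_pos": TCP position; "tcp_rot": TCP orientation; "wrist_force": force on the tool from outside, world axes, zero at the start; "torque": the same for the moment, N m; "width": opening from 0.0 (shut) to 1.0 (fully open); "grip_force": force on a finger pad.
Only numpy, scipy, OpenCV 4.12 (cv2) and the standard library are available. Lean on these libraries where they do the work, as an engineer would, in place of code of your own. Each camera call takes 0.05 s, during which the arm holds its last target. There are 200 camera calls.

## Task

Lay the aluminium transducer gently in the two blue V-rests of the measuring stage, centred along them and with its red end towards the probe, and let go of it. Then wind the handwheel clockwise by its yellow crank grip until the carriage is fully home against the red stop, with the transducer still lying in the V-rests. Leave the other things on the bench alone.

Things in the scene. Friction and masses are not known exactly. Their poses are not given: they have to be found in the camera images.
- transducer: aluminium cylinder, 36 mm diameter, 140 mm long, about 0.35 kg, with a 28 mm wide red band at one end and a brass stub (16 mm diameter, 12 mm long) sticking out of the other. Origin on its axis, midway along the 140 mm; y axis along it towards the red end. It starts lying level on the rubber rest.
- rest: fixed black rubber mat 90 x 170 x 4 mm on which the transducer starts, lying along y; two pairs of rubber blocks, tops 12 mm above the bench, 55 mm either side of its middle keep it from rolling. Origin at the centre of its underside.
- red_end (a point): centre of the flat face of the transducer's red end, 70 mm along y from its origin
- cradle (a point): where the transducer's origin comes when well laid, 105 mm above the bench; moves with the carriage, whose flat top is 60 mm lower. y along the cradle towards the probe, z up. Two blue V-rests, plates 10 mm thick, stand 40 mm either side along y: 90 degree Vs open upwards, bottom 25.5 mm below this point, mouth 48 mm wide, 1.5 mm below it; 60 mm wide over all.
- carriage (a joint): travel of the carriage along the stage towards the probe (m): 0 fully back, 0.060 fully home against the red stop. Driven by the handwheel, 50 mm a turn.
- handwheel (a joint): angle of the handwheel (rad), growing clockwise seen from above; 0 with the carriage fully back, 7.54 fully home
- wheel_axis (a point): point on the upright axis of the handwheel (black disc, 112 mm diameter, top 92 mm above the bench), at 115 mm above the bench; fixed to the stage. Axes as the stage: y towards the probe, z up.
- crank (a point): on the axis of the upright yellow crank grip (20 mm diameter, 46 mm tall, spins freely about its own axis) standing on the handwheel 42 mm from its axis; this point is 28 mm above the wheel's top and 18 mm below the grip's top; it goes round with the wheel
- probe_tip (a point): tip of the horizontal steel probe (12 mm diameter) that points back along the stage at the height of the cradle's axis; 92 mm from the cradle point when the carriage is home, so a centred transducer then clears it by 22 mm. The probe's aluminium post behind it reaches 130 mm above the bench.
- bottle: bystander: white plastic bottle, 60 mm diameter, 150 mm tall, standing; origin at the centre of its underside
- magnet_base: bystander: grey magnetic stand 50 x 60 x 55 mm with a steel post up to 165 mm; origin at the centre of its underside
- screwdriver: bystander: screwdriver lying on the bench; origin on the bench below its middle
- wrench: bystander: steel wrench lying on the bench; origin on the bench below its middle
- weight: bystander: brass cylinder standing, 48 mm diameter, 60 mm tall; origin at the centre of its underside
- mug: bystander: blue mug, 80 mm diameter, 95 mm tall; origin at the centre of its underside
Mind the look-alikes: they are no part of the job. Several things look just like the transducer: the one meant starts farthest from the robot's base.

How it is judged:
By the outcome, as a careful person would: the job done as asked, in the order asked, and still so for the second after the job is handed in, with the robot touching nothing.
It also fails if it takes over 59 s, if anything falls off the work surface, if the arm or the gripper's body presses on something with over 40 N, if the wrist force passes 120 N, or if a joint passes its speed limit or range.

## Working session

There is one attempt and no reset: what is moved stays moved. The work goes in short steps, Python scripts to look and compute and a tool call to move; the robot and the scene stay as the last step left them, time stands still between calls to the robot, and variables do not carry over. Pictures are saved under pics/ and viewed, at most 10 in all, crops included, and the job is handed in when it is done.

Besides the shell and the picture viewer there is one more tool, called as a command line: name --argument value ..., lists and objects as JSON in quotes. step_arm: Moves the arm, as the interface text tells. Its arguments: {"type":"object","properties":{"commands":{"type":"array","items":{"type":"object","properties":{"fingers":{"type":"number"},"dx":{"type":"number"},"dy":{"type":"number"},"dz":{"type":"number"},"roll":{"type":"number"}}}},"squeeze":{"type":"number"}},"required":["commands"]}

```bash
mkdir -p pics
cat > h.py <<'E'
import numpy as np, cv2
from workcell import *
def grab(n):
    p,d=read_camera(n); c=calibration(n); np.savez(f'{n}.npz',p=p,d=d,K=c['intrinsics'],T=c['world_to_cam']); return p,d
def load(n):
    z=np.load(f'{n}.npz'); return z['p'],z['d'],z['K'],z['T']
def ray(K,T,u,v):
    r=np.linalg.inv(K)@[u,v,1]; r=np.array([r[0],-r[1],-r[2]]); R=T[:3,:3]
    return -R.T@T[:3,3], R.T@r
def plane(K,T,u,v,z):
    o,r=ray(K,T,u,v); return o+r*(z-o[2])/r[2]
def dep(K,T,u,v,d):
    o,r=ray(K,T,u,v); return o+r*d
E
python3 - <<'E'
from h import *
for n in('top','side'):
    p,d=grab(n); cv2.imwrite(f'pics/{n}0.png',p); c=calibration(n); print(n,{k:np.round(v,3).tolist() for k,v in c.items()})
s=read_state(); print(s)
E
```

```text
top {'intrinsics': [[537.67, 0.0, 304.457], [0.0, 537.67, 230.119], [0.0, 0.0, 1.0]], 'world_to_cam': [[-0.005, -1.0, 0.011, -0.046], [0.989, -0.003, 0.149, -0.532], [-0.149, 0.011, 0.989, -1.295], [0.0, 0.0, 0.0, 1.0]]}
side {'intrinsics': [[477.084, 0.0, 325.449], [0.0, 477.084, 240.378], [0.0, 0.0, 1.0]], 'world_to_cam': [[0.885, -0.466, -0.019, -0.461], [0.288, 0.514, 0.808, -0.206], [-0.366, -0.72, 0.589, -0.961], [0.0, 0.0, 0.0, 1.0]]}
{'time': 0.1, 'q': array([ 1.31210938e+00,  2.64735054e-01,  1.60529648e+00,  3.21187481e-05,
        1.27367114e+00, -3.69100123e-02]), 'joint_vel': array([ 0.00022852, -0.00108141, -0.00221398, -0.00058907, -0.00089194,
       -0.0011762 ]), 'joint_torque': array([-2.04921039e-04, -5.16702783e+01, -3.68592238e+01, -5.78386721e-05,
        6.25599627e-03, -1.44120492e-05]), 'tool_pos': array([0.14829915, 0.6578105 , 0.23001605]), 'tcp_rot': array([-0.34762969, -3.1219552 ,  0.00327082]), 'wrist_force': array([-0.1403969 ,  0.14287693,  0.54265045]), 'torque': array([-0.02707844, -0.0135573 ,  0.01844299]), 'grip_force': 0.0, 'width': 0.9974819060730907}
```

View pics/top0.png

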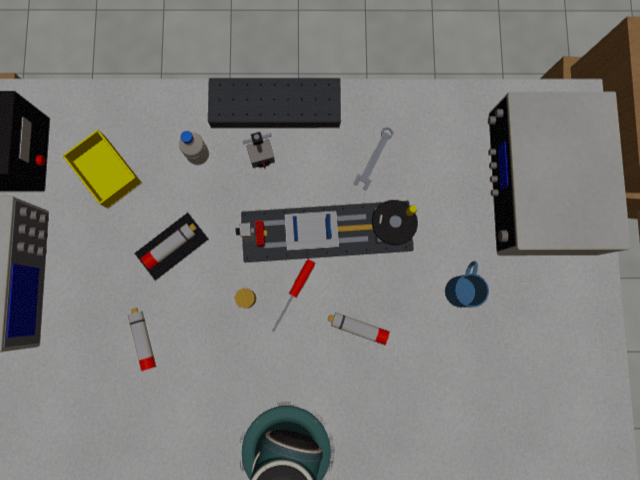

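View pics/side0.png

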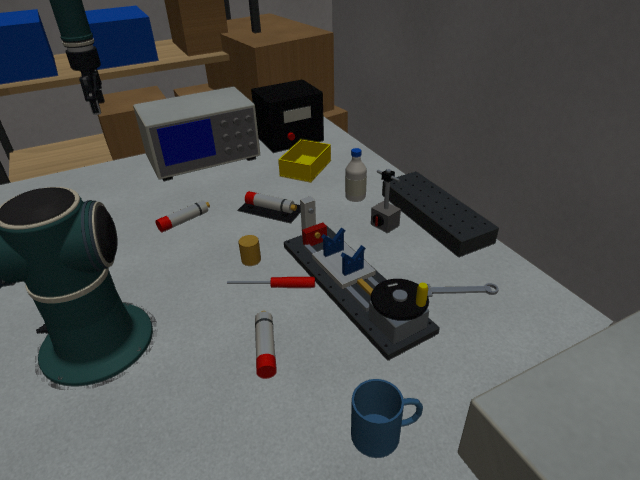

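The top view shows three look-alikes: A on the black mat at (170,245), B at (142,340) and C at (360,328). A is farthest from the base at (285,450) and lies on the rubber rest, so it fits. Its red end is at (150,258) and its stub at (192,228). The stage runs from the probe at (245,232) to the wheel at (395,222), with the yellow crank at (411,210).

```bash
cat >> h.py <<'E'
def cloud(n):
    p,d,K,T=load(n); v,u=np.mgrid[:480,:640]; r=np.stack([u,v,np.ones_like(u)],-1)@np.linalg.inv(K).T
    c=r*d[...,None]*[1,-1,-1]; w=(c-T[:3,3])@T[:3,:3]; w[d==0]=np.nan
    return p,w,cv2.cvtColor(p,cv2.COLOR_BGR2HSV)
def col(h,c):
    H,S,V=[h[...,i].astype(int) for i in range(3)]
    return {'red':((H<8)|(H>172))&(S>150)&(V>90),'yel':(H>22)&(H<35)&(S>150)&(V>90),'blue':(H>100)&(H<125)&(S>120)&(V>40)}[c]
def box(w,x0,x1,y0,y1,z0,z1):
    return (w[...,0]>x0)&(w[...,0]<x1)&(w[...,1]>y0)&(w[...,1]<y1)&(w[...,2]>z0)&(w[...,2]<z1)
E
python3 - <<'E'
from h import *
np.set_printoptions(precision=4,suppress=True)
def st(nm,P): print(nm,len(P),'mean',P.mean(0),'med',np.median(P,0),'min',P.min(0),'max',P.max(0)) if len(P) else print(nm,0)
for n in('top','side'):
    p,w,h=cloud(n); print(n)
    p0=w[245,170] if n=='top' else w[203,268]; print('xdcr px',p0)
    m=box(w,p0[0]-.1,p0[0]+.1,p0[1]-.1,p0[1]+.1,.030,.06); P=w[m]; st('xd',P)
    c,ang=None,None
    r=cv2.minAreaRect((P[:,:2]*1000).astype(np.float32)); print('rect mm',r)
    vx=cv2.fitLine(P[:,:2].astype(np.float32),cv2.DIST_L2,0,.01,.01).ravel(); print('line',vx)
    t=(P[:,:2]-vx[2:])@vx[:2]; print('t',np.percentile(t,[0,1,99,100]))
    st('red',w[m&col(h,'red')])
    # stage
    for k,b in {'wheel':(.45,.75,-.5,-.1,.085,.098)}.items():
        Q=w[box(w,*b)]; st(k,Q)
        if len(Q): print(cv2.minEnclosingCircle((Q[:,:2]*1000).astype(np.float32)))
    st('crank',w[col(h,'yel')&box(w,.4,.75,-.45,0,.095,.16)])
    st('crank top',w[col(h,'yel')&box(w,.4,.75,-.45,0,.132,.15)])
    B=col(h,'blue')&box(w,.4,.75,-.25,.2,.06,.13)
    nl,lab,s,ce=cv2.connectedComponentsWithStats(B.astype(np.uint8))
    for i in range(1,nl):
        if s[i,4]>15: st('blue %s'%ce[i],w[lab==i])
    st('blue mouth',w[B&(w[...,2]>.098)])
    C=box(w,.4,.75,-.25,.2,.040,.050); nl,lab,s,ce=cv2.connectedComponentsWithStats(C.astype(np.uint8)); i=1+s[1:,4].argmax(); st('carr',w[lab==i]); print(cv2.minAreaRect((w[lab==i][:,:2]*1000).astype(np.float32)))
    R=col(h,'red')&box(w,.4,.75,-.1,.3,.02,.15); st('stop',w[R])
p,_,_,_=load('top'); a=cv2.resize(p[190:290,120:250],None,fx=3,fy=3,interpolation=2); b=cv2.resize(p[190:270,230:430],None,fx=3,fy=3,interpolation=2)
im=np.zeros((540,600,3),np.uint8); im[:300,:390]=a; im[300:540]=b; cv2.imwrite('pics/crop1.png',im)
E
```

```text
top
xdcr px [0.4969 0.2853 0.0316]
xd 666 mean [0.4945 0.2915 0.036 ] med [0.4942 0.2916 0.0361] min [0.442  0.2287 0.03  ] max [0.5471 0.3557 0.0453]
rect mm ((497.22491455078125, 288.0539245605469), (33.97052001953125, 149.48899841308594), 38.24999237060547)
line [ 0.6207 -0.7841  0.4945  0.2915]
t [-0.0703 -0.0693  0.0695  0.0792]
red 134 mean [0.4593 0.3361 0.0363] med [0.4591 0.3363 0.0365] min [0.442  0.3163 0.03  ] max [0.4794 0.3557 0.0453]
wheel 1576 mean [ 0.5415 -0.2573  0.0907] med [ 0.5407 -0.2603  0.0906] min [ 0.488  -0.3187  0.085 ] max [ 0.5982 -0.1013  0.098 ]
((535.34033203125, -209.14035034179688), 110.6125717163086)
crank 46 mean [ 0.5665 -0.298   0.1365] med [ 0.5664 -0.2982  0.1367] min [ 0.5587 -0.3065  0.1282] max [ 0.5743 -0.2902  0.1408]
crank top 43 mean [ 0.5664 -0.2982  0.1369] med [ 0.5663 -0.2986  0.1372] min [ 0.5587 -0.3065  0.1323] max [ 0.5741 -0.2902  0.1408]
blue [327.9222 225.9222] 90 mean [ 0.5342 -0.104   0.0918] med [ 0.5357 -0.1041  0.092 ] min [ 0.5061 -0.1092  0.0751] max [ 0.5626 -0.0991  0.1055]
blue [294.971  228.3333] 69 mean [ 0.5286 
[... 1596 characters left out ...]
min [ 0.5018 -0.0325  0.0605] max [ 0.5592 -0.0164  0.1055]
blue [353.8059 258.663 ] 273 mean [ 0.5367 -0.1063  0.082 ] med [ 0.5385 -0.1071  0.0824] min [ 0.507  -0.1116  0.0601] max [ 0.5624 -0.0955  0.1055]
blue mouth 74 mean [ 0.5319 -0.0658  0.1018] med [ 0.5337 -0.097   0.1019] min [ 0.5018 -0.1107  0.0981] max [ 0.5624 -0.017   0.1055]
carr 1022 mean [ 0.5247 -0.076   0.0458] med [ 0.518  -0.0774  0.046 ] min [ 0.4836 -0.1395  0.04  ] max [0.5821 0.0001 0.0499]
((533.3442993164062, -68.5492935180664), (91.96229553222656, 141.3007354736328), 3.4097230434417725)
stop 304 mean [ 0.4618 -0.012   0.0389] med [ 0.4435 -0.0432  0.0265] min [ 0.4003 -0.073   0.0201] max [0.5533 0.0748 0.0686]
```

View pics/crop1.png

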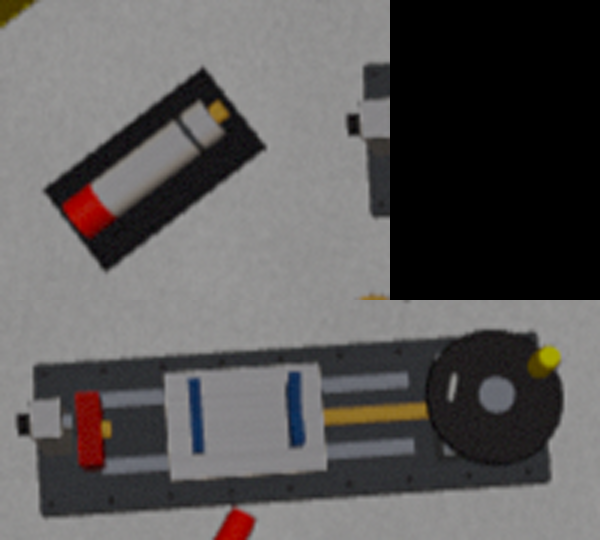

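The crop confirms transducer A on the mat: red end lower left, stub upper right. The lower half shows the carriage fully back, with the crank at the upper right of the wheel.

Estimates:
- Transducer at (0.494, 0.292), with its axis at 128.8° towards the red end. Sizes and height match.
- Cradle at (0.5315, -0.0655), axis at 93.8°. V-rest spacing measures 79 mm.
- Wheel at (0.5445, -0.2625) and crank at (0.567, -0.300). Radius measures 43 mm.

step_arm --commands '[{"fingers": -1,"dx": -0.418,"dy": -0.281,"dz": 0.1,"roll": 38.5},{"fingers": -1,"dx": -0.418,"dy": -0.281,"dz": 0.1,"roll": 38.5},{"fingers": -1,"dx": -0.418,"dy": -0.281,"dz": 0.1,"roll": 38.5},{"fingers": -1,"dx": -0.418,"dy": -0.281,"dz": 0.1,"roll": 38.5},{"fingers": -1,"dx": -0.418,"dy": -0.281,"dz": 0.1,"roll": 38.5},{"fingers": -1,"dx": -0.418,"dy": -0.281,"dz": 0.1,"roll": 38.5},{"fingers": -1,"dx": -0.418,"dy": -0.281,"dz": 0.1,"roll": 38.5},{"fingers": -1,"dx": -0.418,"dy": -0.281,"dz": 0.1,"roll": 38.5}]' --squeeze 40

```text
time: 1.1
tool_pos: [0.4862, 0.3003, 0.1333]
tcp_rot: [-1.358, -2.833, 0.0]
wrist_force: [0.2, 1.6, 0.8]
width: 1.001
grip_force: 0.0
```

```bash
cat >> h.py <<'E'
from scipy.spatial.transform import Rotation as Ro
def to(x,y,z,a=None):
    s=read_state(); R=Ro.from_rotvec(s['tcp_rot']).as_matrix(); ang=np.degrees(np.arctan2(R[1,0],R[0,0]))
    d=R.T@(np.array([x,y,z])-s['tool_pos']); print('t',s['time'],'pos',s['tool_pos'].round(4),'xang',ang.round(2),'z',R[:,2].round(3),'F',s['wrist_force'].round(1),'w',round(s['width'],3),'d',d.round(4),'roll',None if a is None else round(ang-a,2))
E
python3 -c "
from h import *
to(.494,.292,.05,128.8)"
```

```text
t 1.1 pos [0.4862 0.3003 0.1333] xang 128.79 z [-0. -0. -1.] F [0.2 1.6 0.8] w 1.001 d [-0.0113  0.0009  0.0833] roll -0.01
```

step_arm --commands '[{"fingers": -1,"dx": -0.011,"dy": 0.001,"dz": 0.04},{"fingers": -1,"dx": -0.011,"dy": 0.001,"dz": 0.068},{"fingers": -1,"dx": -0.011,"dy": 0.001,"dz": 0.068},{"fingers": -1,"dx": -0.011,"dy": 0.001,"dz": 0.068}]'

```text
invalid input
```

```bash
python3 -c "
from h import *
to(.494,.292,.006,128.8)
p,d=grab('side'); a=cv2.resize(p[120:250,200:350],None,fx=4,fy=4,interpolation=2)
cv2.imwrite('pics/pre.png',a)"
```

```text
t 1.1 pos [0.4862 0.3003 0.1333] xang 128.79 z [-0. -0. -1.] F [0.2 1.6 0.8] w 1.001 d [-0.0113  0.0009  0.1273] roll -0.01
```

View pics/pre.png

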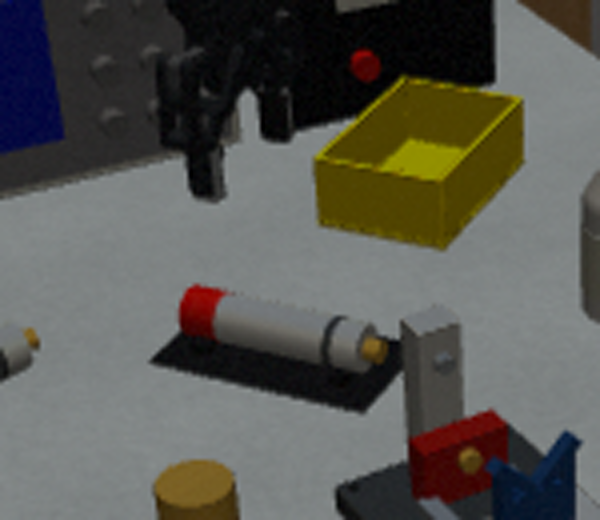

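The rows need every field, so that move was refused. The picture shows the open fingers above the transducer, which still lies on the mat with its red end at crop (200,312).

step_arm --commands '[{"fingers": -1,"dx": -0.011,"dy": 0.001,"dz": 0.04,"roll": 0},{"fingers": -1,"dx": -0.011,"dy": 0.001,"dz": 0.068,"roll": 0},{"fingers": -1,"dx": -0.011,"dy": 0.001,"dz": 0.068,"roll": 0},{"fingers": -1,"dx": -0.011,"dy": 0.001,"dz": 0.068,"roll": 0}]'

```text
time: 1.65
tool_pos: [0.4933, 0.2946, 0.0667]
tcp_rot: [1.357, 2.833, 0.001]
wrist_force: [0.2, -0.4, 0.7]
width: 0.999
grip_force: 0.0
```

```bash
python3 -c "
from h import *
to(.494,.292,.006,128.8)
p,d=grab('side');p,d=grab('top')
for n in ('side','top'):
    p,w,h=cloud(n); P=w[col(h,'red')&box(w,.42,.50,.29,.38,.02,.06)]; print(len(P),np.median(P,0),P.min(0),P.max(0))
a=cv2.resize(p[190:290,120:250],None,fx=4,fy=4,interpolation=2)
cv2.imwrite('pics/pre2.png',a)"
```

```text
t 1.65 pos [0.4933 0.2946 0.0667] xang 128.81 z [ 0.001  0.    -1.   ] F [ 0.2 -0.4  0.7] w 0.999 d [-0.0024 -0.0011  0.0607] roll 0.01
68 [0.4558242  0.33460883 0.03800179] [0.44284874 0.31643499 0.02826947] [0.4723137  0.35099445 0.04295807]
5 [0.46431401 0.3548496  0.03297409] [0.46193157 0.35185081 0.02648535] [0.46778899 0.3558074  0.03644473]
```

View pics/pre2.png

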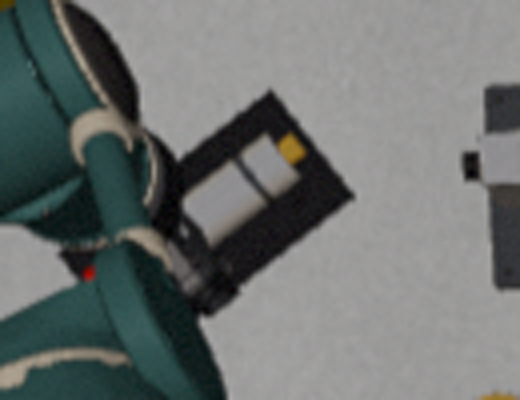

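The top crop shows the gripper over the middle of the transducer, with the stub at crop (290,148) undisturbed. Next: descend and close.

step_arm --commands '[{"fingers": -1,"dx": -0.002,"dy": -0.001,"dz": 0.035,"roll": 0},{"fingers": -1,"dx": -0.002,"dy": -0.001,"dz": 0.055,"roll": 0},{"fingers": -1,"dx": -0.002,"dy": -0.001,"dz": 0.06,"roll": 0},{"fingers": -1,"dx": -0.002,"dy": -0.001,"dz": 0.06,"roll": 0},{"fingers": 0.5,"dx": -0.002,"dy": -0.001,"dz": 0.06,"roll": 0},{"fingers": 0.5,"dx": -0.002,"dy": -0.001,"dz": 0.06,"roll": 0},{"fingers": 0.5,"dx": -0.002,"dy": -0.001,"dz": 0.06,"roll": 0},{"fingers": 0.5,"dx": -0.002,"dy": -0.001,"dz": 0.06,"roll": 0}]' --squeeze 40

```text
time: 2.75
tool_pos: [0.4959, 0.2934, 0.0075]
tcp_rot: [1.357, 2.83, 0.008]
wrist_force: [3.8, 3.4, 2.8]
width: 0.408
grip_force: 40.8
```

step_arm --commands '[{"fingers": 1,"dx": 0,"dy": 0,"dz": 0,"roll": 0},{"fingers": 1,"dx": 0,"dy": 0,"dz": 0,"roll": 0},{"fingers": 1,"dx": 0,"dy": 0,"dz": 0,"roll": 0},{"fingers": 1,"dx": 0,"dy": 0,"dz": 0,"roll": 0}]' --squeeze 40

```text
time: 3.25
tool_pos: [0.4959, 0.2935, 0.0075]
tcp_rot: [1.357, 2.83, 0.008]
wrist_force: [4.0, 3.8, 2.8]
width: 0.407
grip_force: 40.8
```

step_arm --commands '[{"fingers": 1,"dx": 0,"dy": 0,"dz": -0.02,"roll": 0},{"fingers": 1,"dx": 0,"dy": 0,"dz": -0.06,"roll": 0},{"fingers": 1,"dx": 0,"dy": 0,"dz": -0.11,"roll": 0},{"fingers": 1,"dx": 0,"dy": 0,"dz": -0.16,"roll": 0},{"fingers": 1,"dx": 0,"dy": 0,"dz": -0.185,"roll": 0},{"fingers": 1,"dx": 0,"dy": 0,"dz": -0.185,"roll": 0},{"fingers": 1,"dx": 0,"dy": 0,"dz": -0.185,"roll": 0}]'

```text
time: 4.12
tool_pos: [0.4918, 0.2909, 0.1889]
tcp_rot: [-1.357, -2.831, 0.005]
wrist_force: [0.6, -1.1, -3.5]
width: 0.404
grip_force: 40.9
```

```bash
python3 -c "
from h import *
to(.5315,-.0655,.19,93.8)"
```

```text
t 4.125 pos [0.4918 0.2909 0.1889] xang 128.79 z [-0.004 -0.002 -1.   ] F [ 0.6 -1.1 -3.5] w 0.404 d [-0.3027 -0.1924 -0.0005] roll 34.99
```

step_arm --commands '[{"fingers": 1,"dx": -0.03,"dy": -0.019,"dz": 0,"roll": 4},{"fingers": 1,"dx": -0.075,"dy": -0.048,"dz": 0,"roll": 9},{"fingers": 1,"dx": -0.12,"dy": -0.076,"dz": 0,"roll": 14},{"fingers": 1,"dx": -0.165,"dy": -0.105,"dz": 0,"roll": 20},{"fingers": 1,"dx": -0.21,"dy": -0.133,"dz": 0,"roll": 26},{"fingers": 1,"dx": -0.255,"dy": -0.162,"dz": 0,"roll": 31},{"fingers": 1,"dx": -0.288,"dy": -0.183,"dz": 0,"roll": 34},{"fingers": 1,"dx": -0.303,"dy": -0.192,"dz": 0,"roll": 35}]'

```text
time: 5.12
tool_pos: [0.5318, -0.0663, 0.1882]
tcp_rot: [-2.147, -2.287, 0.005]
wrist_force: [-0.5, -0.3, -2.8]
width: 0.409
grip_force: 40.8
```

step_arm --commands '[{"fingers": 1,"dx": 0,"dy": 0,"dz": 0,"roll": 0},{"fingers": 1,"dx": 0,"dy": 0,"dz": 0,"roll": 0},{"fingers": 1,"dx": 0,"dy": 0,"dz": 0,"roll": 0}]'

```text
time: 5.5
tool_pos: [0.5334, -0.0633, 0.1906]
tcp_rot: [-2.144, -2.295, 0.0]
wrist_force: [-0.6, 0.3, -3.8]
width: 0.406
grip_force: 40.8
```

Run:
```python
from h import *
np.set_printoptions(precision=4,suppress=True)
to(.5315,-.0655,.19,93.8)
ims=[]
for n in ('side','top'):
    grab(n); p,w,h=cloud(n)
    m=box(w,.46,.60,-.2,.06,.175,.235)
    R=w[m&col(h,'red')]; print(n,'red',len(R),np.median(R,0) if len(R) else '',R.min(0) if len(R) else '',R.max(0) if len(R) else '')
    Y=w[m&(h[...,0]>12)&(h[...,0]<30)&(h[...,1]>100)]; print('stub',len(Y),np.median(Y,0) if len(Y) else '',Y.min(0) if len(Y) else '')
    B=col(h,'blue')&box(w,.4,.75,-.25,.2,.06,.13); print('blue',w[B].mean(0))
    ims.append(cv2.resize(p[120:290,250:450],(400,340),interpolation=2) if n=='side' else cv2.resize(p[130:300,220:420],(400,340),interpolation=2))
cv2.imwrite('pics/over.png',np.hstack(ims))
```

```text
t 5.5 pos [ 0.5334 -0.0633  0.1906] xang 93.89 z [-0.001  0.    -1.   ] F [-0.6  0.3 -3.8] w 0.406 d [-0.0021 -0.0021  0.0006] roll 0.09
side red 8 [ 0.5293 -0.0018  0.2244] [ 0.5262 -0.0118  0.222 ] [0.5325 0.0046 0.2255]
stub 68 [ 0.5376 -0.1423  0.2103] [ 0.5029 -0.1462  0.201 ]
blue [ 0.5335 -0.0681  0.082 ]
top red 120 [ 0.5249 -0.0133  0.2193] [ 0.5123 -0.0219  0.2074] [ 0.5468 -0.0045  0.226 ]
stub 0  
blue [ 0.5182 -0.0713  0.0908]
```

View pics/over.png

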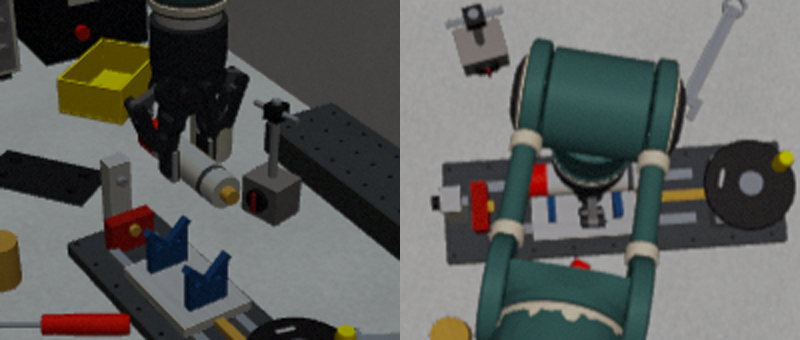

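The transducer is held level, red end towards the probe, above the two V-rests. Its end faces put its middle within 1 mm of the tool, and its axis is 17 mm above the TCP. Lower to just above the Vs.

step_arm --commands '[{"fingers": 1,"dx": -0.002,"dy": -0.002,"dz": 0.02,"roll": 0},{"fingers": 1,"dx": -0.002,"dy": -0.002,"dz": 0.045,"roll": 0},{"fingers": 1,"dx": -0.002,"dy": -0.002,"dz": 0.07,"roll": 0},{"fingers": 1,"dx": -0.002,"dy": -0.002,"dz": 0.085,"roll": 0},{"fingers": 1,"dx": -0.002,"dy": -0.002,"dz": 0.093,"roll": 0},{"fingers": 1,"dx": -0.002,"dy": -0.002,"dz": 0.096,"roll": 0},{"fingers": 1,"dx": -0.002,"dy": -0.002,"dz": 0.096,"roll": 0},{"fingers": 1,"dx": -0.002,"dy": -0.002,"dz": 0.096,"roll": 0}]'

```text
time: 6.6
tool_pos: [0.5325, -0.0668, 0.0958]
tcp_rot: [2.146, 2.293, 0.001]
wrist_force: [0.5, -0.3, -3.9]
width: 0.408
grip_force: 40.9
```

step_arm --commands '[{"fingers": 1,"dx": 0,"dy": 0,"dz": 0.001,"roll": 0},{"fingers": 1,"dx": 0,"dy": 0,"dz": 0.002,"roll": 0},{"fingers": 1,"dx": 0,"dy": 0,"dz": 0.003,"roll": 0},{"fingers": 1,"dx": 0,"dy": 0,"dz": 0.004,"roll": 0},{"fingers": 1,"dx": 0,"dy": 0,"dz": 0.004,"roll": 0},{"fingers": 1,"dx": 0,"dy": 0,"dz": 0.004,"roll": 0}]'

```text
time: 7.35
tool_pos: [0.532, -0.0667, 0.091]
tcp_rot: [2.146, 2.294, 0.0]
wrist_force: [0.6, -0.5, -1.9]
width: 0.403
grip_force: 40.9
```

step_arm --commands '[{"fingers": 1,"dx": 0.001,"dy": 0,"dz": -0.002,"roll": 0},{"fingers": 1,"dx": 0.002,"dy": 0,"dz": -0.002,"roll": 0},{"fingers": 1,"dx": 0.002,"dy": 0,"dz": -0.001,"roll": 0},{"fingers": 1,"dx": 0.002,"dy": 0,"dz": 0,"roll": 0},{"fingers": 1,"dx": 0.002,"dy": 0,"dz": 0.001,"roll": 0},{"fingers": 1,"dx": 0.002,"dy": 0,"dz": 0.001,"roll": 0},{"fingers": 1,"dx": 0.002,"dy": 0,"dz": 0.001,"roll": 0}]'

```text
time: 8.22
tool_pos: [0.532, -0.0647, 0.0909]
tcp_rot: [2.146, 2.294, 0.001]
wrist_force: [-2.7, 0.9, 5.0]
width: 0.405
grip_force: 41.7
```

step_arm --commands '[{"fingers": 1,"dx": 0,"dy": 0,"dz": 0.001,"roll": 0},{"fingers": 1,"dx": 0,"dy": 0,"dz": 0.001,"roll": 0},{"fingers": 1,"dx": 0,"dy": 0,"dz": 0.001,"roll": 0}]'

```text
time: 8.6
tool_pos: [0.5321, -0.0647, 0.0908]
tcp_rot: [2.146, 2.294, 0.001]
wrist_force: [-6.2, 1.9, 12.1]
width: 0.403
grip_force: 42.4
```

step_arm --commands '[{"fingers": 1,"dx": 0,"dy": -0.0005,"dz": -0.001,"roll": 0},{"fingers": 1,"dx": 0,"dy": -0.001,"dz": -0.001,"roll": 0},{"fingers": 1,"dx": 0,"dy": -0.0015,"dz": -0.001,"roll": 0},{"fingers": 1,"dx": 0,"dy": -0.0015,"dz": -0.0005,"roll": 0},{"fingers": 1,"dx": 0,"dy": -0.0015,"dz": 0,"roll": 0},{"fingers": 1,"dx": 0,"dy": -0.0015,"dz": 0,"roll": 0}]'

```text
time: 9.35
tool_pos: [0.532, -0.0648, 0.0908]
tcp_rot: [2.145, 2.292, 0.004]
wrist_force: [0.8, 2.6, 11.0]
width: 0.406
grip_force: 42.2
```

step_arm --commands '[{"fingers": 0.3,"dx": 0,"dy": 0,"dz": -0.0005,"roll": 0},{"fingers": 0.2,"dx": 0,"dy": 0,"dz": -0.0005,"roll": 0},{"fingers": 0.0,"dx": 0,"dy": 0,"dz": -0.0005,"roll": 0},{"fingers": -0.3,"dx": 0,"dy": 0,"dz": -0.0005,"roll": 0},{"fingers": -1,"dx": 0,"dy": 0,"dz": -0.0005,"roll": 0},{"fingers": -1,"dx": 0,"dy": 0,"dz": -0.0005,"roll": 0},{"fingers": -1,"dx": 0,"dy": 0,"dz": -0.0005,"roll": 0},{"fingers": -1,"dx": 0,"dy": 0,"dz": -0.0005,"roll": 0}]' --squeeze 20

```text
time: 10.35
tool_pos: [0.5301, -0.0648, 0.0894]
tcp_rot: [-2.147, -2.294, 0.0]
wrist_force: [0.3, 0.1, -0.7]
width: 1.002
grip_force: 0.0
```

step_arm --commands '[{"fingers": -1,"dx": 0,"dy": 0,"dz": -0.02,"roll": 0},{"fingers": -1,"dx": 0,"dy": 0,"dz": -0.05,"roll": 0},{"fingers": -1,"dx": 0,"dy": 0,"dz": -0.09,"roll": 0},{"fingers": -1,"dx": 0,"dy": 0,"dz": -0.12,"roll": 0},{"fingers": -1,"dx": -0.06,"dy": 0,"dz": -0.12,"roll": 0},{"fingers": -1,"dx": -0.12,"dy": 0.01,"dz": -0.12,"roll": 0},{"fingers": -1,"dx": -0.17,"dy": 0.02,"dz": -0.12,"roll": 0},{"fingers": -1,"dx": -0.2,"dy": 0.02,"dz": -0.12,"roll": 0}]'

```text
time: 11.35
tool_pos: [0.5638, -0.2656, 0.2094]
tcp_rot: [2.148, 2.292, -0.0]
wrist_force: [0.1, 0.0, 0.5]
width: 0.999
grip_force: 0.0
```

Run:
```python
from h import *
np.set_printoptions(precision=4,suppress=True)
ims=[]
for n in ('side','top'):
    grab(n); p,w,h=cloud(n)
    m=box(w,.48,.58,-.2,.06,.095,.135)
    R=w[m&col(h,'red')]; print(n,'red',len(R),np.median(R,0) if len(R) else '',R.min(0) if len(R) else '',R.max(0) if len(R) else '')
    Y=w[m&(h[...,0]>12)&(h[...,0]<30)&(h[...,1]>100)]; print('stub',len(Y),np.median(Y,0) if len(Y) else '',Y.min(0) if len(Y) else '')
    B=col(h,'blue')&box(w,.48,.58,-.25,.2,.06,.13); print('blue',w[B].min(0),w[B].max(0))
    Y=w[col(h,'yel')&box(w,.4,.75,-.45,-.15,.128,.16)]; print('crank',len(Y),np.median(Y,0) if len(Y) else '')
    ims.append(cv2.resize(p[150:320,250:450],(400,340),interpolation=2) if n=='side' else cv2.resize(p[130:300,220:420],(400,340),interpolation=2))
cv2.imwrite('pics/laid.png',np.hstack(ims))
to(.567,-.2995,.18,93.8)
```

```text
side red 94 [ 0.5229 -0.0075  0.1228] [ 0.5124 -0.0219  0.1138] [0.5393 0.009  0.1262]
stub 62 [ 0.5359 -0.1439  0.1112] [ 0.5295 -0.1487  0.0983]
blue [ 0.5025 -0.1127  0.0601] [ 0.558  -0.0197  0.1055]
crank 74 [ 0.5682 -0.3022  0.1384]
top red 163 [ 0.5249 -0.0092  0.1191] [ 0.5096 -0.0232  0.1002] [0.5473 0.0027 0.1276]
stub 30 [ 0.5353 -0.1432  0.1105] [ 0.5285 -0.1482  0.1052]
blue [ 0.4996 -0.1086  0.0895] [ 0.5624 -0.0207  0.1091]
crank 2 [ 0.5614 -0.2956  0.1373]
t 11.45 pos [ 0.5634 -0.2662  0.2092] xang 93.61 z [ 0.    -0.001 -1.   ] F [-0.3  0.8 -0.8] w 1.001 d [-0.0334  0.0015  0.0292] roll -0.19
```

View pics/laid.png

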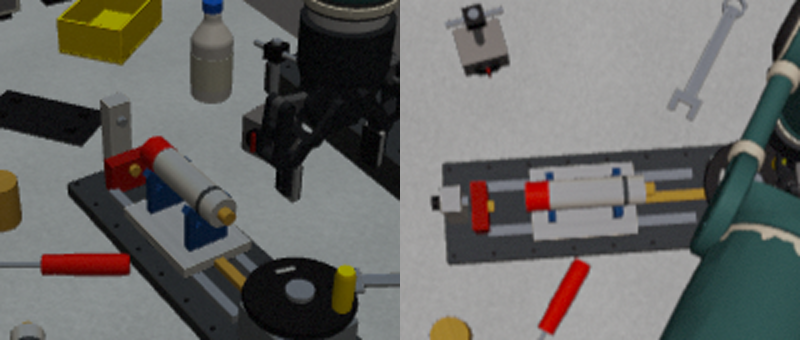

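The transducer lies level in both V-rests, red end at side-crop (155,150) facing the probe, and its end faces put it within about 1 mm of centre. Next is the crank.

step_arm --commands '[{"fingers": -1,"dx": -0.033,"dy": 0.001,"dz": 0.01,"roll": 0},{"fingers": -1,"dx": -0.033,"dy": 0.001,"dz": 0.04,"roll": 0},{"fingers": -1,"dx": -0.033,"dy": 0.001,"dz": 0.04,"roll": 0},{"fingers": -1,"dx": -0.033,"dy": 0.001,"dz": 0.07,"roll": 0},{"fingers": -1,"dx": -0.033,"dy": 0.001,"dz": 0.095,"roll": 0},{"fingers": -1,"dx": -0.033,"dy": 0.001,"dz": 0.107,"roll": 0},{"fingers": -1,"dx": -0.033,"dy": 0.001,"dz": 0.107,"roll": 0},{"fingers": -1,"dx": -0.033,"dy": 0.001,"dz": 0.107,"roll": 0}]'

```text
time: 12.45
tool_pos: [0.5675, -0.2962, 0.104]
tcp_rot: [2.145, 2.292, 0.001]
wrist_force: [-0.6, -0.4, -0.2]
width: 0.999
grip_force: 0.0
```

step_arm --commands '[{"fingers": 0,"dx": 0,"dy": 0,"dz": 0,"roll": 0},{"fingers": 0.3,"dx": 0,"dy": 0,"dz": 0,"roll": 0},{"fingers": 1,"dx": 0,"dy": 0,"dz": 0,"roll": 0},{"fingers": 1,"dx": 0,"dy": 0,"dz": 0,"roll": 0},{"fingers": 1,"dx": 0,"dy": 0,"dz": 0,"roll": 0},{"fingers": 1,"dx": 0,"dy": 0,"dz": 0,"roll": 0},{"fingers": 1,"dx": 0,"dy": 0,"dz": 0,"roll": 0}]' --squeeze 40

```text
time: 13.32
tool_pos: [0.5668, -0.2961, 0.1028]
tcp_rot: [2.146, 2.293, 0.0]
wrist_force: [-0.4, 0.3, 2.5]
width: 0.223
grip_force: 39.2
```

Run:
```python
from h import *
to(.5667,-.299,.102,93.8)
s=read_state(); R=Ro.from_rotvec(s['tcp_rot']).as_matrix()
c=np.array([.545,-.263])
v=s['tool_pos'][:2]-c; print('r',np.hypot(*v),'a',np.degrees(np.arctan2(v[1],v[0])))
a0=np.degrees(np.arctan2(v[1],v[0]))
for a in range(15,165,15):
    t=np.radians(a0-a); d=np.array([*(c+.042*np.array([np.cos(t),np.sin(t)])-s['tool_pos'][:2]),0]); print(a,(R.T@d).round(4)[:2])
```

```text
t 13.325 pos [ 0.5668 -0.2961  0.1028] xang 93.79 z [ 0.001 -0.    -1.   ] F [-0.4  0.3  2.5] w 0.223 d [-0.0029 -0.0003  0.0008] roll -0.01
r 0.039636095979167056 a -56.5573477652794
15 [-0.0062 -0.009 ]
30 [-0.0076 -0.0199]
45 [-0.0061 -0.0307]
60 [-0.0018 -0.0408]
75 [ 0.0049 -0.0495]
90 [ 0.0137 -0.0561]
105 [ 0.0238 -0.0602]
120 [ 0.0347 -0.0616]
135 [ 0.0456 -0.0601]
150 [ 0.0557 -0.0559]
```

Run:
```python
import numpy as np
x=np.radians(93.8); X=np.array([np.cos(x),np.sin(x)]); Y=np.array([np.sin(x),-np.cos(x)])
P=lambda a:.042*np.array([np.cos(np.radians(-59-a)),np.sin(np.radians(-59-a))])
for s in (0,120,240,360):
    print(s,[(a,round(float((P(a)-P(s))@X),4),round(float((P(a)-P(s))@Y),4)) for a in range(s+15,s+121,15)])
```

```text
0 [(15, -0.0037, -0.0103), (30, -0.0046, -0.0212), (45, -0.0026, -0.032), (60, 0.0021, -0.0419), (75, 0.0091, -0.0503), (90, 0.0182, -0.0566), (105, 0.0285, -0.0602), (120, 0.0394, -0.0611)]
120 [(135, 0.0108, 0.002), (150, 0.0207, 0.0066), (165, 0.0291, 0.0137), (180, 0.0353, 0.0228), (195, 0.039, 0.0331), (210, 0.0399, 0.044), (225, 0.0379, 0.0548), (240, 0.0333, 0.0647)]
240 [(255, -0.0071, 0.0084), (270, -0.0161, 0.0146), (285, -0.0264, 0.0183), (300, -0.0374, 0.0192), (315, -0.0481, 0.0172), (330, -0.0581, 0.0126), (345, -0.0664, 0.0055), (360, -0.0727, -0.0036)]
360 [(375, -0.0037, -0.0103), (390, -0.0046, -0.0212), (405, -0.0026, -0.032), (420, 0.0021, -0.0419), (435, 0.0091, -0.0503), (450, 0.0182, -0.0566), (465, 0.0285, -0.0602), (480, 0.0394, -0.0611)]
```

step_arm --commands '[{"fingers": 1,"dx": -0.0037,"dy": -0.0103,"dz": 0,"roll": 0},{"fingers": 1,"dx": -0.0046,"dy": -0.0212,"dz": 0,"roll": 0},{"fingers": 1,"dx": -0.0026,"dy": -0.032,"dz": 0,"roll": 0},{"fingers": 1,"dx": 0.0021,"dy": -0.0419,"dz": 0,"roll": 0},{"fingers": 1,"dx": 0.0021,"dy": -0.0419,"dz": 0,"roll": 0},{"fingers": 1,"dx": 0.0021,"dy": -0.0419,"dz": 0,"roll": 0}]' --squeeze 40

```text
time: 14.08
tool_pos: [0.5227, -0.2961, 0.1027]
tcp_rot: [-2.145, -2.292, 0.002]
wrist_force: [-1.0, 1.3, 7.0]
width: 0.221
grip_force: 40.0
```

Run:
```python
from h import *
np.set_printoptions(precision=4,suppress=True)
to(.545,-.263,.102,93.8)
for n in ('side','top'):
    grab(n); p,w,h=cloud(n)
    Y=w[col(h,'yel')&box(w,.4,.75,-.45,-.15,.1,.16)]; print('crank',len(Y),np.median(Y,0) if len(Y) else '')
    B=col(h,'blue')&box(w,.48,.58,-.25,.2,.06,.13); print('blue',w[B].min(0),w[B].max(0))
```

```text
t 14.075 pos [ 0.5227 -0.2961  0.1027] xang 93.8 z [-0.003  0.001 -1.   ] F [-1.   1.3  7. ] w 0.221 d [0.0316 0.0244 0.0007] roll -0.0
crank 101 [ 0.5232 -0.3061  0.1309]
blue [ 0.5023 -0.1024  0.0601] [ 0.558  -0.0085  0.1064]
crank 0 
blue [ 0.499  -0.1011  0.0854] [ 0.5596 -0.0111  0.1103]
```

The carriage advanced about 9 mm, against 8.3 mm expected for 60°, with small forces. Winding on.

Run:
```python
import numpy as np
x=np.radians(93.8); X=np.array([np.cos(x),np.sin(x)]); Y=np.array([np.sin(x),-np.cos(x)])
P=lambda a:.042*np.array([np.cos(np.radians(-59-a)),np.sin(np.radians(-59-a))])
for s in (60,180,300,420):
    print(s,[(a,round(float((P(a)-P(s))@X),4),round(float((P(a)-P(s))@Y),4)) for a in range(s+15,s+121,15)])
```

```text
60 [(75, 0.0071, -0.0084), (90, 0.0161, -0.0146), (105, 0.0264, -0.0183), (120, 0.0374, -0.0192), (135, 0.0481, -0.0172), (150, 0.0581, -0.0126), (165, 0.0664, -0.0055), (180, 0.0727, 0.0036)]
180 [(195, 0.0037, 0.0103), (210, 0.0046, 0.0212), (225, 0.0026, 0.032), (240, -0.0021, 0.0419), (255, -0.0091, 0.0503), (270, -0.0182, 0.0566), (285, -0.0285, 0.0602), (300, -0.0394, 0.0611)]
300 [(315, -0.0108, -0.002), (330, -0.0207, -0.0066), (345, -0.0291, -0.0137), (360, -0.0353, -0.0228), (375, -0.039, -0.0331), (390, -0.0399, -0.044), (405, -0.0379, -0.0548), (420, -0.0333, -0.0647)]
420 [(435, 0.0071, -0.0084), (450, 0.0161, -0.0146), (465, 0.0264, -0.0183), (480, 0.0374, -0.0192), (495, 0.0481, -0.0172), (510, 0.0581, -0.0126), (525, 0.0664, -0.0055), (540, 0.0727, 0.0036)]
```

step_arm --commands '[{"fingers": 1,"dx": 0.0071,"dy": -0.0084,"dz": 0,"roll": 0},{"fingers": 1,"dx": 0.0161,"dy": -0.0146,"dz": 0,"roll": 0},{"fingers": 1,"dx": 0.0264,"dy": -0.0183,"dz": 0,"roll": 0},{"fingers": 1,"dx": 0.0374,"dy": -0.0192,"dz": 0,"roll": 0},{"fingers": 1,"dx": 0.0481,"dy": -0.0172,"dz": 0,"roll": 0},{"fingers": 1,"dx": 0.0581,"dy": -0.0126,"dz": 0,"roll": 0},{"fingers": 1,"dx": 0.0664,"dy": -0.0055,"dz": 0,"roll": 0},{"fingers": 1,"dx": 0.0727,"dy": 0.0036,"dz": 0,"roll": 0}]'

```text
time: 15.18
tool_pos: [0.5236, -0.2238, 0.1028]
tcp_rot: [2.145, 2.294, -0.002]
wrist_force: [0.6, -7.7, 4.2]
width: 0.221
grip_force: 40.1
```

step_arm --commands '[{"fingers": 1,"dx": 0.0037,"dy": 0.0103,"dz": 0,"roll": 0},{"fingers": 1,"dx": 0.0046,"dy": 0.0212,"dz": 0,"roll": 0},{"fingers": 1,"dx": 0.0026,"dy": 0.032,"dz": 0,"roll": 0},{"fingers": 1,"dx": -0.0021,"dy": 0.0419,"dz": 0,"roll": 0},{"fingers": 1,"dx": -0.0091,"dy": 0.0503,"dz": 0,"roll": 0},{"fingers": 1,"dx": -0.0182,"dy": 0.0566,"dz": 0,"roll": 0},{"fingers": 1,"dx": -0.0285,"dy": 0.0602,"dz": 0,"roll": 0},{"fingers": 1,"dx": -0.0394,"dy": 0.0611,"dz": 0,"roll": 0}]'

```text
time: 16.18
tool_pos: [0.5866, -0.257, 0.1027]
tcp_rot: [-2.144, -2.291, -0.002]
wrist_force: [-1.5, 3.1, 10.3]
width: 0.22
grip_force: 40.7
```

Run:
```python
from h import *
np.set_printoptions(precision=4,suppress=True)
to(.545,-.263,.102,93.8)
for n in ('side','top'):
    grab(n); p,w,h=cloud(n)
    Y=w[col(h,'yel')&box(w,.4,.75,-.45,-.15,.1,.16)]; print('crank',len(Y),np.median(Y,0) if len(Y) else '')
    B=col(h,'blue')&box(w,.48,.58,-.25,.2,.06,.13); print('blue',w[B].min(0),w[B].max(0))
```

```text
t 16.175 pos [ 0.5866 -0.257   0.1027] xang 93.81 z [-0.002  0.003 -1.   ] F [-1.5  3.1 10.3] w 0.22 d [-0.0032 -0.0419  0.0008] roll 0.01
crank 83 [ 0.5874 -0.2672  0.13  ]
blue [ 0.4991 -0.07    0.0601] [0.5552 0.021  0.1069]
crank 0 
blue [ 0.4971 -0.0682  0.092 ] [0.5593 0.0195 0.1079]
```

step_arm --commands '[{"fingers": 1,"dx": -0.0108,"dy": -0.002,"dz": 0,"roll": 0},{"fingers": 1,"dx": -0.0207,"dy": -0.0066,"dz": 0,"roll": 0},{"fingers": 1,"dx": -0.0291,"dy": -0.0137,"dz": 0,"roll": 0},{"fingers": 1,"dx": -0.0353,"dy": -0.0228,"dz": 0,"roll": 0},{"fingers": 1,"dx": -0.039,"dy": -0.0331,"dz": 0,"roll": 0},{"fingers": 1,"dx": -0.0399,"dy": -0.044,"dz": 0,"roll": 0},{"fingers": 1,"dx": -0.0379,"dy": -0.0548,"dz": 0,"roll": 0},{"fingers": 1,"dx": -0.0333,"dy": -0.0647,"dz": 0,"roll": 0}]'

```text
time: 17.27
tool_pos: [0.5222, -0.2956, 0.1011]
tcp_rot: [-2.145, -2.29, 0.001]
wrist_force: [0.0, 0.3, 0.3]
width: -0.002
grip_force: 0.0
```

step_arm --commands '[{"fingers": 1,"dx": 0.001,"dy": -0.0015,"dz": 0,"roll": 0},{"fingers": 1,"dx": 0.002,"dy": -0.003,"dz": 0,"roll": 0},{"fingers": 1,"dx": 0.003,"dy": -0.0042,"dz": 0,"roll": 0},{"fingers": 1,"dx": 0.003,"dy": -0.0042,"dz": 0,"roll": 0}]'

```text
time: 17.77
tool_pos: [0.5204, -0.2939, 0.1026]
tcp_rot: [2.147, 2.293, 0.0]
wrist_force: [-0.1, 0.7, 0.3]
width: -0.0
grip_force: 0.0
```

The fingers are shut, so the crank slipped out. Looking for it before moving.

Run:
```python
from h import *
np.set_printoptions(precision=4,suppress=True)
to(.545,-.263,.102,93.8)
for n in ('side','top'):
    grab(n); p,w,h=cloud(n)
    Y=w[col(h,'yel')&box(w,.4,.75,-.45,-.15,.094,.16)]; print('crank',len(Y),np.median(Y,0) if len(Y) else '',Y.min(0) if len(Y) else '',Y.max(0) if len(Y) else '')
    B=col(h,'blue')&box(w,.48,.58,-.25,.2,.06,.13); print('blue',w[B].min(0),w[B].max(0))
p,_,_,_=load('side'); cv2.imwrite('pics/slip.png',cv2.resize(p[170:350,270:470],None,fx=3,fy=3,interpolation=2))
```

```text
t 17.775 pos [ 0.5204 -0.2939  0.1026] xang 93.79 z [ 0. -0. -1.] F [-0.1  0.7  0.3] w -0.0 d [0.0292 0.0266 0.0006] roll -0.01
crank 82 [ 0.5851 -0.2826  0.1248] [ 0.5789 -0.285   0.1007] [ 0.5948 -0.2738  0.1409]
blue [ 0.4992 -0.0676  0.0601] [0.5535 0.0252 0.106 ]
crank 51 [ 0.5829 -0.2745  0.1369] [ 0.576  -0.2846  0.1302] [ 0.5929 -0.2659  0.1421]
blue [ 0.4973 -0.0655  0.0888] [0.5569 0.0224 0.1058]
```

View pics/slip.png

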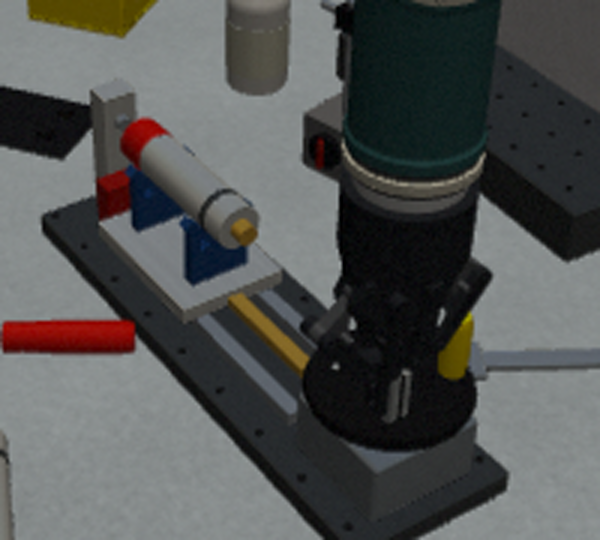

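The transducer is still well seated. The crank is free at about (0.584, -0.276), at -17.5° on the wheel, so about 318° is done and 113° remains. I'll regrip it centred, with the fingers closing along the tangent and rolling with the wheel.

step_arm --commands '[{"fingers": 1,"dx": 0,"dy": 0,"dz": -0.04,"roll": 0},{"fingers": 1,"dx": 0,"dy": 0,"dz": -0.09,"roll": 0},{"fingers": -1,"dx": 0.014,"dy": 0.065,"dz": -0.09,"roll": -20},{"fingers": -1,"dx": 0.014,"dy": 0.065,"dz": -0.09,"roll": -40},{"fingers": -1,"dx": 0.014,"dy": 0.065,"dz": -0.09,"roll": -60},{"fingers": -1,"dx": 0.014,"dy": 0.065,"dz": -0.09,"roll": -60},{"fingers": -1,"dx": 0.014,"dy": 0.065,"dz": -0.09,"roll": -60},{"fingers": -1,"dx": 0.014,"dy": 0.065,"dz": -0.09,"roll": -60}]'

```text
time: 18.88
tool_pos: [0.5843, -0.2756, 0.1923]
tcp_rot: [-0.706, -3.061, -0.0]
wrist_force: [0.3, 0.8, 0.3]
width: 0.997
grip_force: 0.0
```

Run:
```python
from h import *
np.set_printoptions(precision=4,suppress=True)
to(.584,-.276,.102,153.8)
grab('side'); p,w,h=cloud('side')
Y=w[col(h,'yel')&box(w,.4,.75,-.45,-.15,.094,.16)]; print('crank',len(Y),np.median(Y,0),Y.min(0),Y.max(0))
```

```text
t 18.875 pos [ 0.5843 -0.2756  0.1923] xang 154.04 z [-0.  0. -1.] F [0.3 0.8 0.3] w 0.997 d [ 0.     -0.0005  0.0903] roll 0.24
crank 99 [ 0.5852 -0.2808  0.136 ] [ 0.5784 -0.2849  0.1067] [ 0.5946 -0.2681  0.1418]
```

step_arm --commands '[{"fingers": -1,"dx": 0,"dy": 0,"dz": 0.03,"roll": 0},{"fingers": -1,"dx": 0,"dy": 0,"dz": 0.06,"roll": 0},{"fingers": -1,"dx": 0,"dy": 0,"dz": 0.082,"roll": 0},{"fingers": -1,"dx": 0,"dy": 0,"dz": 0.09,"roll": 0},{"fingers": -1,"dx": 0,"dy": 0,"dz": 0.09,"roll": 0},{"fingers": 0.2,"dx": 0,"dy": 0,"dz": 0.09,"roll": 0},{"fingers": 1,"dx": 0,"dy": 0,"dz": 0.09,"roll": 0},{"fingers": 1,"dx": 0,"dy": 0,"dz": 0.09,"roll": 0}]' --squeeze 50

```text
time: 19.92
tool_pos: [0.5846, -0.2758, 0.1033]
tcp_rot: [0.712, 3.058, -0.001]
wrist_force: [0.9, 0.4, -1.1]
width: 0.38
grip_force: 0.0
```

step_arm --commands '[{"fingers": 1,"dx": 0,"dy": 0,"dz": 0,"roll": 0},{"fingers": 1,"dx": 0,"dy": 0,"dz": 0,"roll": 0},{"fingers": 1,"dx": 0,"dy": 0,"dz": 0,"roll": 0}]'

```text
time: 20.3
tool_pos: [0.5845, -0.2756, 0.1032]
tcp_rot: [0.712, 3.059, -0.0]
wrist_force: [-0.1, 1.3, 5.4]
width: 0.216
grip_force: 49.1
```

Run:
```python
from h import *
to(.584,-.276,.102,153.8)
c=np.array([.545,-.263]); v=read_state()['tool_pos'][:2]-c; a0=np.degrees(np.arctan2(v[1],v[0])); print(np.hypot(*v),a0)
P=lambda a:.042*np.array([np.cos(np.radians(a0-a)),np.sin(np.radians(a0-a))])
for s in (0,80):
    x=np.radians(153.8-s); X=np.array([np.cos(x),np.sin(x)]); Y=np.array([np.sin(x),-np.cos(x)])
    print(s,[(a-s,round(float((P(a)-P(s))@X),4),round(float((P(a)-P(s))@Y),4)) for a in range(s+10,s+81,10)])
```

```text
t 20.3 pos [ 0.5845 -0.2756  0.1032] xang 153.79 z [ 0.001 -0.    -1.   ] F [-0.1  1.3  5.4] w 0.216 d [ 0.0003 -0.0005  0.0012] roll -0.01
0.04149327928168048 -17.74225079341155
0 [(10, -0.0004, -0.0073), (20, 0.0004, -0.0146), (30, 0.0025, -0.0216), (40, 0.0057, -0.0281), (50, 0.0101, -0.034), (60, 0.0154, -0.0391), (70, 0.0215, -0.0431), (80, 0.0282, -0.046)]
80 [(10, -0.0004, -0.0073), (20, 0.0004, -0.0146), (30, 0.0025, -0.0216), (40, 0.0057, -0.0281), (50, 0.0101, -0.034), (60, 0.0154, -0.0391), (70, 0.0215, -0.0431), (80, 0.0282, -0.046)]
```

step_arm --commands '[{"fingers": 1,"dx": -0.0004,"dy": -0.0073,"dz": 0,"roll": 10},{"fingers": 1,"dx": 0.0004,"dy": -0.0146,"dz": 0,"roll": 20},{"fingers": 1,"dx": 0.0025,"dy": -0.0216,"dz": 0,"roll": 30},{"fingers": 1,"dx": 0.0057,"dy": -0.0281,"dz": 0,"roll": 40},{"fingers": 1,"dx": 0.0101,"dy": -0.034,"dz": 0,"roll": 50},{"fingers": 1,"dx": 0.0154,"dy": -0.0391,"dz": 0,"roll": 60},{"fingers": 1,"dx": 0.0215,"dy": -0.0431,"dz": 0,"roll": 70},{"fingers": 1,"dx": 0.0282,"dy": -0.046,"dz": 0,"roll": 80}]'

```text
time: 21.3
tool_pos: [0.5383, -0.304, 0.1016]
tcp_rot: [-2.516, -1.88, 0.001]
wrist_force: [-0.0, 0.6, 0.4]
width: -0.003
grip_force: 0.0
```

step_arm --commands '[{"fingers": 1,"dx": -0.0004,"dy": -0.0073,"dz": 0,"roll": 10},{"fingers": 1,"dx": 0.0004,"dy": -0.0146,"dz": 0,"roll": 20},{"fingers": 1,"dx": 0.0014,"dy": -0.018,"dz": 0,"roll": 25},{"fingers": 1,"dx": 0.0014,"dy": -0.018,"dz": 0,"roll": 25},{"fingers": 1,"dx": 0.0014,"dy": -0.018,"dz": 0,"roll": 25}]'

```text
time: 21.92
tool_pos: [0.5216, -0.2981, 0.1022]
tcp_rot: [-2.86, -1.3, 0.0]
wrist_force: [-0.3, -0.7, 0.1]
width: -0.005
grip_force: 0.0
```

```bash
cat > m.py <<'E'
from h import *
np.set_printoptions(precision=4,suppress=True)
to(.545,-.263,.102,48.8)
for n in ('side','top'):
    grab(n); p,w,h=cloud(n)
    Y=w[col(h,'yel')&box(w,.4,.75,-.45,-.15,.1,.16)]; print(n,'crank',len(Y),np.median(Y,0) if len(Y) else '')
    B=col(h,'blue')&box(w,.48,.58,-.25,.2,.06,.13); print('blue',w[B].min(0),w[B].max(0))
E
python3 m.py
```

```text
t 21.925 pos [ 0.5216 -0.2981  0.1022] xang 48.88 z [-0. -0. -1.] F [-0.3 -0.7  0.1] w -0.005 d [ 0.0418 -0.0055  0.0002] roll 0.08
side crank 10 [ 0.5868 -0.2782  0.1397]
blue [ 0.4986 -0.0681  0.0601] [0.5566 0.0263 0.1064]
top crank 47 [ 0.5829 -0.2762  0.137 ]
blue [ 0.4974 -0.0655  0.0925] [0.5573 0.0222 0.1085]
```

The crank did not move at all under the second, firmer push. The first crop also shows only about a 46 mm carriage-to-stop gap, so the carriage probably started part-way and is now home. Backing off to check.

step_arm --commands '[{"fingers": 1,"dx": 0,"dy": 0,"dz": -0.05,"roll": 0},{"fingers": 1,"dx": 0,"dy": 0,"dz": -0.1,"roll": 0},{"fingers": 1,"dx": 0,"dy": 0,"dz": -0.15,"roll": 0},{"fingers": 1,"dx": -0.05,"dy": -0.03,"dz": -0.15,"roll": 0},{"fingers": 1,"dx": -0.1,"dy": -0.06,"dz": -0.15,"roll": 0},{"fingers": 1,"dx": -0.15,"dy": -0.09,"dz": -0.15,"roll": 0},{"fingers": 1,"dx": -0.15,"dy": -0.09,"dz": -0.15,"roll": 0}]'

```text
time: 22.9
tool_pos: [0.3521, -0.3525, 0.2526]
tcp_rot: [2.863, 1.292, -0.001]
wrist_force: [0.6, -0.0, 0.2]
width: 0.002
grip_force: 0.0
```

```bash
cat >> m.py <<'E'
    X=np.array([-.066,.998])
    S=w[col(h,'red')&box(w,.49,.56,.03,.12,.05,.075)]; print('stop along',np.percentile(S[:,:2]@X,[0,2,50,98,100]))
    C=w[box(w,.48,.58,-.15,.12,.041,.049)]; print('carr along',np.percentile(C[:,:2]@X,[0,2,50,98,100]))
    R=w[col(h,'red')&box(w,.49,.56,0,.09,.095,.13)]; print('redend',len(R),np.median(R,0),(R[:,:2]@X).max(), R[:,2].max())
    B2=w[B][:,:2]@X; print('V along',B2.min(),B2.max())
a,b=load('side')[0],load('top')[0]
cv2.imwrite('pics/home.png',np.hstack([cv2.resize(a[190:310,270:390],(400,400),interpolation=2),cv2.resize(b[180:280,230:330],(400,400),interpolation=2)]))
E
python3 m.py
```

```text
t 22.9 pos [ 0.3521 -0.3525  0.2526] xang 48.57 z [-0.001 -0.001 -1.   ] F [ 0.6 -0.   0.2] w 0.002 d [0.1949 0.0854 0.1504] roll -0.23
side crank 132 [ 0.584  -0.2819  0.1299]Traceback (most recent call last):
  File "m.py", line 7, in <module>
    B=col(h,'blue')&box(w,.48,.58,-.25,.2,.06,.13); print('blue',w[B].min(0),w[B].max(0))
                                                                 ~~~~~~~~^^^
    return umr_minimum(a, axis, None, out, keepdims, initial, where)
ValueError: zero-size array to reduction operation minimum which has no identity
```

step_arm --commands '[{"fingers": 1,"dx": 0.04,"dy": 0.045,"dz": 0,"roll": 0},{"fingers": 1,"dx": 0.08,"dy": 0.09,"dz": 0,"roll": 0},{"fingers": 1,"dx": 0.11,"dy": 0.145,"dz": 0,"roll": 0},{"fingers": 1,"dx": 0.12,"dy": 0.18,"dz": 0,"roll": 0},{"fingers": 1,"dx": 0.12,"dy": 0.18,"dz": 0,"roll": 0}]'

```text
time: 23.58
tool_pos: [0.5732, -0.3792, 0.2507]
tcp_rot: [-2.858, -1.302, -0.0]
wrist_force: [-0.7, 0.6, 0.3]
width: -0.0
grip_force: 0.0
```

```bash
python3 m.py
```

```text
t 23.575 pos [ 0.5732 -0.3792  0.2507] xang 48.97 z [-0.     0.001 -1.   ] F [-0.7  0.6  0.3] w -0.0 d [ 0.0691 -0.0974  0.1489] roll 0.17
side crank 121 [ 0.5838 -0.2824  0.1334]
blue [ 0.4983 -0.0669  0.0601] [0.556  0.0261 0.106 ]
stop along [0.0167 0.0187 0.0269 0.0385 0.045 ]
carr along [-0.1799 -0.1441 -0.076   0.0202  0.0664]
redend 92 [0.5205 0.0378 0.1222] 0.044705486544010395 0.1261464243768723
V along -0.10155950090528466 -0.00807289785415216
top crank 47 [ 0.5824 -0.2763  0.1378]
blue [ 0.4968 -0.0655  0.0928] [0.557  0.0222 0.1064]
stop along [0.0172 0.0176 0.0269 0.0365 0.0372]
carr along [-0.182  -0.1198 -0.0549  0.0085  0.0648]
redend 165 [0.5225 0.0353 0.1194] 0.014125644551422782 0.12727786349915857
V along -0.09875204005392292 -0.013416101812702455
```

View pics/home.png

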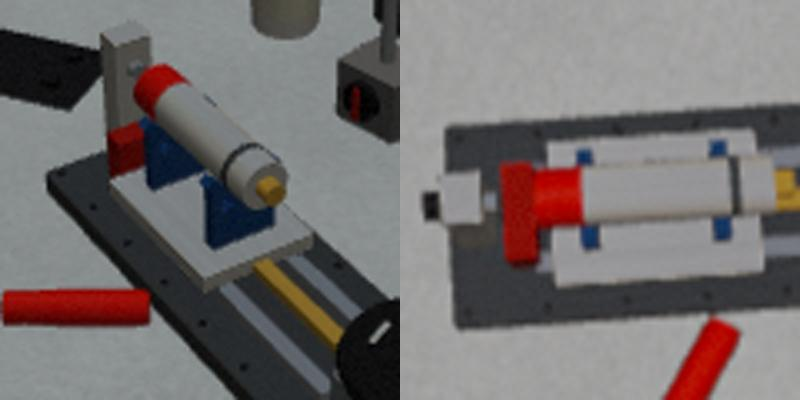

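The picture shows the transducer well seated. In the top crop the carriage edge is at (550,210), the red stop's right edge at (533,210) and the probe tip near (497,203). There may still be a gap, so I'm computing it.

Run:
```python
from h import *
X=np.array([-.066,.998])
p,d,K,T=load('top')
al=lambda u,v,z:(plane(K,T,u,v,z)[:2]@X).round(4)
# subpixel row profiles along the stage
print('tip',al(254.2,230.7,.105))
print('rows: stop/carr edges'); 
for v in (220,241): print(v,[tuple(int(c) for c in p[v,u]) for u in range(258,274)])
print('carr edge',al(267.5,232,.045),'stop edge top',al(263.3,232,.07),'stop low',al(263.3,232,.045))
_,w,h=cloud('side')
m=box(w,.50,.55,.02,.14,.096,.116)&(h[...,1]<60); Q=w[m]; a=Q[:,:2]@X; print('steel along',len(a),np.sort(a)[:12].round(3),np.histogram(a,8))
```

```text
tip 0.0362
rows: stop/carr edges
220 [(52, 50, 95), (48, 47, 111), (50, 49, 112), (45, 45, 103), (50, 48, 100), (78, 73, 73), (78, 74, 73), (76, 71, 70), (85, 80, 80), (155, 154, 153), (157, 155, 156), (158, 154, 154), (156, 154, 153), (156, 154, 153), (156, 154, 153), (144, 142, 144)]
241 [(5, 13, 135), (10, 16, 136), (9, 18, 136), (0, 10, 136), (13, 13, 138), (12, 14, 136), (5, 6, 73), (43, 39, 55), (58, 56, 52), (80, 80, 79), (156, 156, 159), (154, 153, 154), (154, 152, 152), (152, 150, 152), (153, 152, 153), (155, 153, 155)]
carr edge 0.0081 stop edge top 0.017 stop low 0.0184
steel along 92 [-0.012  0.038  0.038  0.038  0.039  0.039  0.039  0.039  0.039  0.04
  0.04   0.04 ] (array([ 1,  0,  0,  0,  5, 57, 16, 13]), array([-0.0116947 , -0.00162058,  0.00845353,  0.01852765,  0.02860177,
        0.03867589,  0.04875   ,  0.05882412,  0.06889824]))
```

The probe tip is at 0.036–0.038 along the stage and the cradle at -0.0555, so they are 92–93.5 mm apart. 92 mm is home, and the remaining 9 mm gap is the stop's brass nub. To be sure, I'll regrip the crank and nudge it clockwise while watching the force.

step_arm --commands '[{"fingers": -1,"dx": 0.02,"dy": -0.015,"dz": 0.02,"roll": -10},{"fingers": -1,"dx": 0.05,"dy": -0.035,"dz": 0.04,"roll": -20},{"fingers": -1,"dx": 0.085,"dy": -0.06,"dz": 0.06,"roll": -30},{"fingers": -1,"dx": 0.085,"dy": -0.06,"dz": 0.06,"roll": -40},{"fingers": -1,"dx": 0.085,"dy": -0.06,"dz": 0.06,"roll": -50},{"fingers": -1,"dx": 0.085,"dy": -0.06,"dz": 0.06,"roll": -60},{"fingers": -1,"dx": 0.085,"dy": -0.06,"dz": 0.06,"roll": -70},{"fingers": -1,"dx": 0.085,"dy": -0.06,"dz": 0.06,"roll": -80}]'

```text
time: 24.68
tool_pos: [0.5795, -0.2759, 0.1929]
tcp_rot: [1.35, 2.837, 0.0]
wrist_force: [0.2, -0.0, 0.0]
width: 1.001
grip_force: 0.0
```

step_arm --commands '[{"fingers": -1,"dx": 0,"dy": 0,"dz": 0,"roll": -10},{"fingers": -1,"dx": 0,"dy": 0,"dz": 0,"roll": -20},{"fingers": -1,"dx": 0,"dy": 0,"dz": 0,"roll": -25},{"fingers": -1,"dx": 0,"dy": 0,"dz": 0,"roll": -25},{"fingers": -1,"dx": 0,"dy": 0,"dz": 0,"roll": -25}]'

```text
time: 25.3
tool_pos: [0.58, -0.2762, 0.1928]
tcp_rot: [0.715, 3.059, -0.0]
wrist_force: [-0.3, 0.3, -0.2]
width: 0.997
grip_force: 0.0
```

```bash
python3 -c "
from h import *
to(.5838,-.276,.102,153.8)"
```

```text
t 25.3 pos [ 0.58   -0.2762  0.1928] xang 153.7 z [ 0. -0. -1.] F [-0.3  0.3 -0.2] w 0.997 d [-0.0033  0.0019  0.0908] roll -0.1
```

step_arm --commands '[{"fingers": -1,"dx": -0.003,"dy": 0.002,"dz": 0.03,"roll": 0},{"fingers": -1,"dx": -0.003,"dy": 0.002,"dz": 0.06,"roll": 0},{"fingers": -1,"dx": -0.003,"dy": 0.002,"dz": 0.082,"roll": 0},{"fingers": -1,"dx": -0.003,"dy": 0.002,"dz": 0.09,"roll": 0},{"fingers": 0.2,"dx": -0.003,"dy": 0.002,"dz": 0.09,"roll": 0},{"fingers": 1,"dx": -0.003,"dy": 0.002,"dz": 0.09,"roll": 0},{"fingers": 1,"dx": -0.003,"dy": 0.002,"dz": 0.09,"roll": 0},{"fingers": 1,"dx": -0.003,"dy": 0.002,"dz": 0.09,"roll": 0}]' --squeeze 60

```text
time: 26.3
tool_pos: [0.5847, -0.2762, 0.1038]
tcp_rot: [0.712, 3.058, -0.0]
wrist_force: [0.1, 0.6, 2.5]
width: 0.213
grip_force: 58.4
```

step_arm --commands '[{"fingers": 1,"dx": 0,"dy": 0,"dz": 0,"roll": 0},{"fingers": 1,"dx": 0,"dy": 0,"dz": 0,"roll": 0},{"fingers": 1,"dx": 0,"dy": 0,"dz": 0,"roll": 0}]'

```text
time: 26.68
tool_pos: [0.5847, -0.2762, 0.1037]
tcp_rot: [0.712, 3.058, -0.001]
wrist_force: [-0.7, 0.5, 6.0]
width: 0.217
grip_force: 58.8
```

step_arm --commands '[{"fingers": 1,"dx": 0,"dy": -0.001,"dz": 0,"roll": 0},{"fingers": 1,"dx": 0,"dy": -0.002,"dz": 0,"roll": 0},{"fingers": 1,"dx": 0,"dy": -0.002,"dz": 0,"roll": 0},{"fingers": 1,"dx": 0,"dy": -0.002,"dz": 0,"roll": 0}]'

```text
time: 27.18
tool_pos: [0.5841, -0.2779, 0.1037]
tcp_rot: [0.712, 3.058, -0.0]
wrist_force: [0.2, 1.3, 5.2]
width: 0.214
grip_force: 58.9
```

step_arm --commands '[{"fingers": 1,"dx": 0,"dy": -0.001,"dz": 0,"roll": 0},{"fingers": 1,"dx": 0,"dy": -0.002,"dz": 0,"roll": 0},{"fingers": 1,"dx": 0,"dy": -0.003,"dz": 0,"roll": 0},{"fingers": 1,"dx": 0,"dy": -0.003,"dz": 0,"roll": 0}]'

```text
time: 27.68
tool_pos: [0.5835, -0.2793, 0.1037]
tcp_rot: [0.712, 3.057, 0.003]
wrist_force: [2.2, 4.1, 5.5]
width: 0.214
grip_force: 58.9
```

step_arm --commands '[{"fingers": 1,"dx": 0,"dy": -0.001,"dz": 0,"roll": 0},{"fingers": 1,"dx": 0.0003,"dy": -0.002,"dz": 0,"roll": 0},{"fingers": 1,"dx": 0.0005,"dy": -0.003,"dz": 0,"roll": 0},{"fingers": 1,"dx": 0.0005,"dy": -0.003,"dz": 0,"roll": 0}]'

```text
time: 28.18
tool_pos: [0.5834, -0.2795, 0.1037]
tcp_rot: [0.712, 3.055, 0.009]
wrist_force: [6.9, 10.9, 3.6]
width: 0.217
grip_force: 59.0
```

```bash
python3 m.py
```

```text
t 28.175 pos [ 0.5834 -0.2795  0.1037] xang 153.75 z [ 0.006  0.005 -1.   ] F [ 6.9 10.9  3.6] w 0.217 d [ 0.0417 -0.0022  0.0016] roll 104.95
side crank 0 
blue [ 0.5001 -0.0675  0.0602] [0.5569 0.0249 0.1055]
stop along [0.018  0.0185 0.0283 0.0395 0.0459]
carr along [-0.1838 -0.13   -0.0732  0.0204  0.0667]
redend 92 [0.5197 0.0375 0.123 ] 0.04661838566771931 0.12663660597548726
V along -0.10110928219421013 -0.009218283946327337
top crank 0 
blue [ 0.4972 -0.0634  0.094 ] [0.557  0.0247 0.1068]
stop along [0.0172 0.0183 0.0274 0.0366 0.0371]
carr along [-0.1819 -0.1184 -0.0565  0.0089  0.0498]
redend 169 [0.5228 0.0355 0.1194] 0.01478882577135419 0.12761478032256557
V along -0.09774396975532426 -0.011223978702985018
```

The crank moved about 3 mm more (0.5 mm of carriage), then stalled with the force rising, so it is on the stop. One more small push, then release.

step_arm --commands '[{"fingers": 1,"dx": 0,"dy": -0.001,"dz": 0,"roll": 0},{"fingers": 1,"dx": 0,"dy": -0.002,"dz": 0,"roll": 0},{"fingers": 1,"dx": 0,"dy": -0.002,"dz": 0,"roll": 0},{"fingers": 1,"dx": 0,"dy": -0.002,"dz": 0,"roll": 0}]'

```text
time: 28.78
tool_pos: [0.5833, -0.2796, 0.1037]
tcp_rot: [0.712, 3.054, 0.013]
wrist_force: [10.0, 16.6, 4.7]
width: 0.21
grip_force: 59.1
```

step_arm --commands '[{"fingers": 0.4,"dx": 0,"dy": 0.003,"dz": 0,"roll": 0},{"fingers": 0.1,"dx": 0,"dy": 0.003,"dz": 0,"roll": 0},{"fingers": -1,"dx": 0,"dy": 0.003,"dz": 0,"roll": 0},{"fingers": -1,"dx": 0,"dy": 0.003,"dz": 0,"roll": 0},{"fingers": -1,"dx": 0,"dy": 0.003,"dz": 0,"roll": 0},{"fingers": -1,"dx": 0,"dy": 0.003,"dz": -0.05,"roll": 0},{"fingers": -1,"dx": 0,"dy": 0.003,"dz": -0.1,"roll": 0},{"fingers": -1,"dx": 0,"dy": 0.003,"dz": -0.15,"roll": 0}]'

```text
time: 29.78
tool_pos: [0.5802, -0.2821, 0.2538]
tcp_rot: [-0.713, -3.059, 0.0]
wrist_force: [0.1, 0.1, 0.2]
width: 1.004
grip_force: 0.0
```

```bash
python3 m.py
```

```text
t 29.775 pos [ 0.5802 -0.2821  0.2538] xang 153.77 z [-0.  0. -1.] F [0.1 0.1 0.2] w 1.004 d [0.0399 0.0016 0.1518] roll 104.97
side crank 98 [ 0.5832 -0.286   0.1359]
blue [ 0.4992 -0.0669  0.06  ] [0.5564 0.0262 0.1071]
stop along [0.0195 0.0197 0.0291 0.0395 0.0466]
carr along [-0.1833 -0.1352 -0.0754  0.0198  0.0642]
redend 89 [0.5206 0.0371 0.1225] 0.04707752723950287 0.12754847966419924
V along -0.10103613873438638 -0.008004081788589808
top crank 0 
blue [ 0.497  -0.0633  0.0941] [0.5569 0.0245 0.1054]
stop along [0.0172 0.0184 0.0275 0.0368 0.0374]
carr along [-0.1617 -0.1174 -0.0528  0.0095  0.065 ]
redend 167 [0.5229 0.0354 0.1197] 0.014719907774668905 0.12819839597367125
V along -0.09767131613079652 -0.011349272906289913
```

```bash
python3 -c "
from workcell import *
print(finish_job())"
```

```text
the job is handed in; nothing more can be done
None
```

The transducer lies centred in the V-rests with its red end towards the probe, the carriage is wound home against the stop, and the job was handed in at about 30 s; the crank grip slipped twice on the way, and a last push of about 19 N moved it no further.

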